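Shift the wash-line selector into its third slot

ROBOT

A 6-joint arm with a two-finger parallel gripper is mounted at the origin on a cart in front of the work surface, level with it; the furniture and walls round the work are solid. World frame = base frame: x ahead of the robot, y to its left, z up, the work surface at z = 0. Lengths are in m, angles in rad, forces in N, time in s.
With the tool pointing down it reaches from about 0.325 to 0.9 m from the base axis. Payload 3.5 kg.
Tool frame: the origin (TCP) lies midway between the tips of the shut fingers; the grasp point (between the pads) lies 19 mm behind it; z points along the fingers, y is the line along which they close (so a half turn about z gives the same grasp; the last joint's range is limited). The gripper opens to 85 mm and grips with 20 to 120 N. Pads are 22 mm wide; open, the fingers measure 114 mm over their backs; the gripper's body (76 mm by 85 mm) begins 54 mm behind the grasp point. The pads swing forward as they close: fully open they stand 13 mm farther back than shut.
Start: joints at [1.029, 0.276, -0.026, 1.268, 0, 1.467], TCP at [0.266, 0.566, 0.231] pointing down, gripper open.
Joint ranges: [-3.12, 3.12], [-0.85, 1.88], [-1.08, 1.24], [-1.95, 2.15], [-1.57, 1.53], [-3.14, 3.14]. Speed limits (rad/s): [2.57, 2.57, 3.14, 3.14, 3.14, 3.14].

INTERFACE

Orientations are given as [roll, pitch, yaw] about the fixed x, y, z axes, in that order (R = Rz(yaw) Ry(pitch) Rx(roll)).
In Python, from cell import get_state, viewer, r gives the robot as it stands. The module is installed in compiled form; this text tells all that it offers.
- The arm moves only by the shell command python3 -m inch 'ROWS' [OPENING] [FORCE]. ROWS is a JSON object of lists of equal length, an entry for each row: "slide": the shift along the world's x, y, z in cm, a list of three; "turn": the turn about the world's z in degrees. In form: {"slide": [[tx, ty, tz], ...], "turn": [turn, ...]}. A call has 1 to 10 rows; each row shifts and turns the commanded pose from where the row before left it; what a row does not reach is not made up. A row lasts 1/12 s, in which the tool goes at most 41.7 mm and 7.16 degrees, less where a joint would pass 70% of its speed; a pose out of reach is approached as far as the arm can. A call with a gripper value outside its range is refused whole. OPENING is the gripper's target within -1 to 1 (fully open at 1, half-way at 0, shut at -1), set as the call begins (- or left out, the last holds). The fingers move at their own pace and stop on an object; FORCE is the grip in N (left out, the last holds). Time passes only in rows, so rows that do not move let the fingers close. It gives the time, the measured TCP pose, the force, the opening and the grip force at its end, in the units of the state.
- get_state(): the state, without advancing time (a new reading comes with each control period).
- viewer.camera(name): name is "scene" or "top" or "wrist"; returns a dict with "img" (384x512x3 uint8, red, green, blue), "fx", "fy", "cx", "cy" (pixels), "k1" (the pictures are not rectified: a ray, as slopes to the right and down, at radius r is drawn at 1 + k1 r^2 times it, then the intrinsics apply), "R" (3x3) and "t" (3): a world point X has camera coordinates R X + t; the wrist camera has in their place "mount" (4x4, takes a point from camera to tool coordinates, whose origin is the TCP and whose axes are the flange's). Camera axes: x right, y down, z forward; pixel columns grow to the right and rows downward; lengths in m; the calibration is good to about 2 mm. A picture is of the moment at which its call begins: read the wrist's pose just before it. There is no depth.
- r.hand_in(): hands the job in; it is judged then, once.
The state is a dict: "t": time; "joint_positions": joint angles; "joint_velocities": joint speeds; "joint_efforts": joint torques, N m; "eef_pos": TCP position; "tool_rot": TCP orientation; "ft_force": force on the tool from outside, world axes, zero at the start; "wrist_torque": the same for the moment, N m; "finger_gap": finger opening in m; "finger_force": force on a finger pad.
Only numpy, scipy, OpenCV 4.12 (cv2) and the standard library are available. Lean on these libraries where they do the work, as an engineer would, in place of code of your own. Each camera call takes 0.05 s, during which the arm holds its last target. There are 200 camera calls.

TASK

Switch the wash-line selector to line three: with the fingertips, push its red-knobbed lever along the left track of the H-shaped gate to the middle, straight across to the right, then forward, away from the robot, fully home into the slot with the three green dots. Only push the knob, do not pinch it between the fingers, and do not let the lever dip into the near right slot (four dots). Leave the vial, the bottle and the tape roll where they stand, and finish clear of everything.

Things in the scene. Friction and masses are not known exactly. Their poses are not given: they have to be found in the camera images.
- selector: grey selector box fixed to the bench, 100 (x) x 96 (y) x 74 mm high, aluminium gate plate on top. Origin: centre of its underside; +x points forward (away from the robot, within 0.35 rad of yaw), +y left, z up. Four brass hose barbs stick 16 mm out of its left (+y) side, 40 mm above the bench.
- gate_center (a point): middle of the H gate, on top of the plate, 74 mm above the bench; axes as selector. Two tracks along x at y = +20 mm (left) and -20 mm (right), 18 mm wide, ending at x = +-29 mm, joined by one cross channel along y at x = 0, 18 mm wide; inner corners rounded 6 mm. The 5 mm plate guides the lever's 9 mm steel stem. White dots: far left 1, near left 2, near right 4; green: far right 3.
- third_slot (a point): where the stem's axis comes to rest in the far right slot, the one with three green dots beyond its end, on top of the gate plate: 24 mm forward and 20 mm right of the gate's middle
- pivot (a point): two-axis pivot of the lever inside the box, 59 mm under the gate's middle, 15 mm above the bench; axes as selector. Seen from it in these axes, the knob's centre is at x = 115 sin(lever_forward), y = -115 sin(lever_across) cos(lever_forward), z = 115 cos(lever_across) cos(lever_forward) mm.
- knob_center (a point): centre of the lever's red plastic knob, on the stem's axis, 115 mm from the pivot; z runs outward along the stem. The knob is 32 mm across and 54 mm long, from 86 to 140 mm from the pivot, the lowest 18 mm tapering to the stem; it can be pushed from 91 to 139 mm. Upright, it spans z = 101 to 155 mm above the bench.
- lever_forward (a joint): lean of the lever along the box's x, rad: positive forward (away from the robot); starts anywhere from -0.36 to 0.36. At 0 the stem is in line with the cross channel and can enter it while within about 0.06 of 0. The slot ends stop it at about +-0.385. It stays where it is left: friction of about 1.5 N at the knob, no spring.
- lever_across (a joint): lean of the lever sideways, rad: positive to the right (-y of the box); about -0.34 in the left track, where it starts, and +0.34 in the right track, with about 0.06 of play either way. Friction of about 1.5 N at the knob, no spring.
- knob_front: the front (+x, away from the robot) quarter of the red lever knob's surface (fixed to the lever; origin at the lever's pivot, axes move with the lever; used only to tell a push on one side from a pinch over two opposite sides)
- knob_back: the back (-x, towards the robot) quarter of the red lever knob's surface (fixed to the lever; origin at the lever's pivot, axes move with the lever; used only to tell a push on one side from a pinch over two opposite sides)
- knob_left: the left (+y) quarter of the red lever knob's surface (fixed to the lever; origin at the lever's pivot, axes move with the lever; used only to tell a push on one side from a pinch over two opposite sides)
- knob_right: the right (-y) quarter of the red lever knob's surface (fixed to the lever; origin at the lever's pivot, axes move with the lever; used only to tell a push on one side from a pinch over two opposite sides)
- vial: small brown glass vial with a green cap, loose, 32 mm in diameter, 58 mm high, upright on the bench to the left of the selector; origin at the centre of its underside. To be left alone.
- dark_bottle: dark reagent bottle with a white cap, loose, 48 mm in diameter, 90 mm high, upright on the bench to the right of the selector; origin at the centre of its underside. To be left alone.
- tape: green roll of tape, loose, 72 mm in diameter, 19 mm high, lying flat on the bench, left of the vial; origin at the centre of its underside. To be left alone.
Things that resemble listed ones, but are neither listed nor needed, are in the scene too. There is more than one size of the selector; the one meant has the size given above.

How it is judged:
By the outcome, as a careful person would: the job done as asked, in the order asked, and still so for the second after the job is handed in, with the robot touching nothing.
It also fails if it takes over 51 s, if anything falls off the work surface, if the arm or the gripper's body presses on something with over 40 N, if the wrist force passes 120 N, or if a joint passes its speed limit or range.

## Working session

There is one attempt and no reset: what is moved stays moved. The work goes in short steps, Python scripts to look and compute and a shell command to move; the robot and the scene stay as the last step left them, time stands still between calls to the robot, and variables do not carry over. Pictures are saved under pics/ and viewed, at most 10 in all, crops included, and the job is handed in when it is done.

```bash
mkdir -p pics
python3 - <<'E'
from cell import get_state, viewer
import cv2,pickle
s=get_state();print(s['t'],s['eef_pos'],s['tool_rot'],s['finger_gap'])
d={}
for n in("scene","top"):
    c=viewer.camera(n);d[n]=c;cv2.imwrite(f"pics/{n}0.png",c["img"][:,:,::-1]);print({k:c[k] for k in c if k!='img'})
pickle.dump(d,open('cams.pkl','wb'))
E
```

```text
0.0 [0.26513476 0.56510363 0.23014059] [-3.13934238e+00 -2.30332861e-04  2.70276639e+00] 0.08567056118477172
{'fx': 494.1139603937609, 'fy': 494.1139603937609, 'cx': 246.85266021426168, 'cy': 188.1685108322301, 'k1': 0.06265164357366529, 'R': array([[ 0.46509873, -0.88491963, -0.0245034 ],
       [-0.36625272, -0.16714936, -0.91537972],
       [ 0.80594176,  0.43471638, -0.40184518]]), 't': array([-0.3499299 ,  0.25832076,  0.73927282])}
{'fx': 470.4007577979397, 'fy': 470.4007577979397, 'cx': 259.5888805765539, 'cy': 186.5614720190697, 'k1': -0.19162097314996063, 'R': array([[-0.02075896, -0.99977999,  0.00300671],
       [-0.99607924,  0.02042326, -0.08607579],
       [ 0.08599545, -0.00478176, -0.99628405]]), 't': array([-0.11150315,  0.51223264,  1.04870678])}
```

View pics/scene0.png

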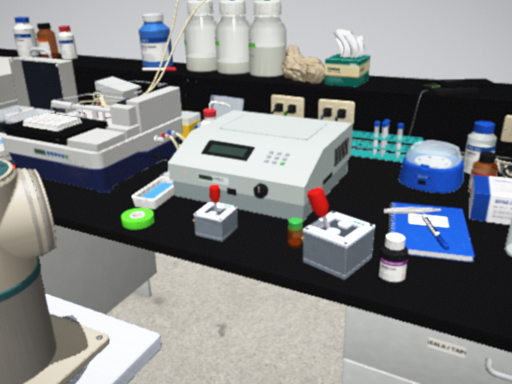

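View pics/top0.png

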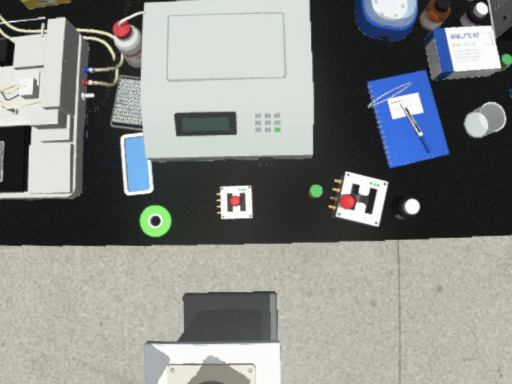

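Two selectors: a small one (top 236,202) and a large one (top 361,199). The large one's plate is about 48 px, or 97 mm, with the vial on its left and the bottle on its right, so it fits. I'll confirm that in an enlarged crop.

Run:
```python
import cv2,pickle,numpy as np
d=pickle.load(open('cams.pkl','rb'))
a=d['top']['img'][155:240,300:430,::-1]; b=d['scene']['img'][180:285,280:410,::-1]
a=cv2.resize(a,None,fx=6,fy=6,interpolation=cv2.INTER_CUBIC)[:,:780]
b=cv2.resize(b,None,fx=5,fy=5,interpolation=cv2.INTER_CUBIC)
cv2.imwrite('pics/c1.png',a);cv2.imwrite('pics/c2.png',b)
```

```text
(no output)
```

View pics/c1.png

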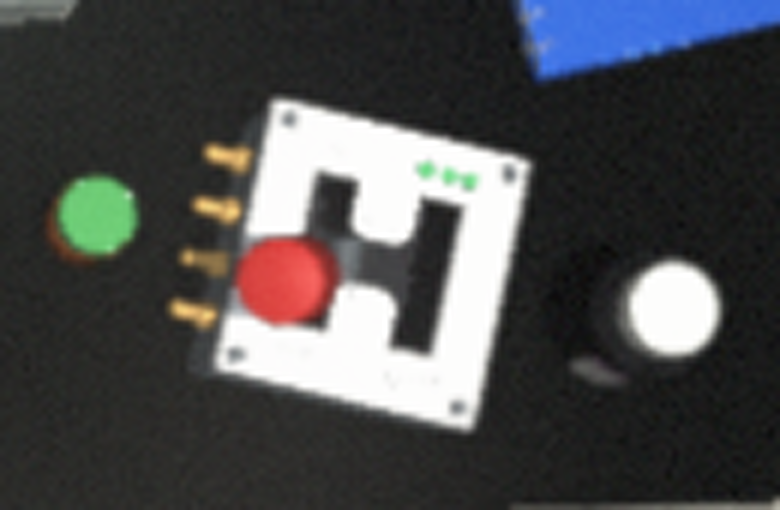

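View pics/c2.png

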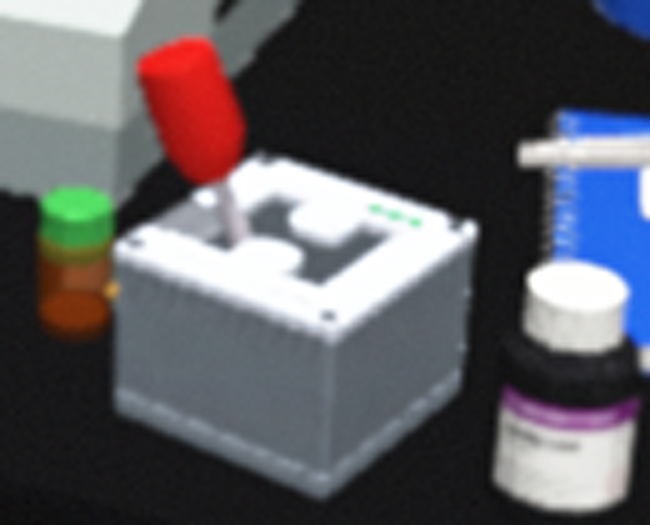

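The crops confirm it: plate corners are at (273,97), (531,162), (474,430) and (217,372) in c1. The green dots are far right, the lever is in the left track leaning slightly back, the vial is at left (97,215) and the bottle cap is at (673,308).

```bash
cat > h.py <<'E'
import numpy as np,cv2,pickle
from scipy.optimize import least_squares
def proj(c,X):
    p=np.atleast_2d(X)@np.array(c['R']).T+c['t'];u=p[:,:2]/p[:,2:]
    u=u*(1+c['k1']*(u**2).sum(1,keepdims=True))
    return u*[c['fx'],c['fy']]+[c['cx'],c['cy']]
def unproj(c,px,z):
    f=lambda q:(proj(c,[q[0],q[1],z])-px).ravel()
    return least_squares(f,[.5,-.2]).x
def W(P,L): # box->world ; P=(x,y,yaw)
    k,s=np.cos(P[2]),np.sin(P[2]);L=np.atleast_2d(L)
    return L@np.array([[k,-s,0],[s,k,0],[0,0,1]]).T+[P[0],P[1],0]
def kn(f,a,r=.115): return np.array([r*np.sin(f),-r*np.sin(a)*np.cos(f),r*np.cos(a)*np.cos(f)+.015])
def knobpts(f,a):
    ax=kn(f,a,1)-[0,0,.015];ax/=np.linalg.norm(ax)
    e1=np.cross(ax,[0,1,0]);e1/=np.linalg.norm(e1);e2=np.cross(ax,e1)
    t=np.linspace(0,2*np.pi,40)[:,None];o=[]
    for r,R in((.086,.006),(.104,.016),(.14,.016)): o.append(np.array([0,0,.015])+ax*r+R*(np.cos(t)*e1+np.sin(t)*e2))
    return np.vstack(o)
def redcent(c,near):
    im=c['img'].astype(int);m=((im[:,:,0]>110)&(im[:,:,1]<80)&(im[:,:,2]<80)).astype(np.uint8)
    n,l,s,ce=cv2.connectedComponentsWithStats(m)
    ok=[i for i in range(1,n) if s[i,4]>40]
    i=min(ok,key=lambda i:np.hypot(*(ce[i]-near)));return ce[i],s[i]
def cent(uv):
    h=cv2.convexHull(uv.astype(np.float32));M=cv2.moments(h);return np.array([M['m10']/M['m00'],M['m01']/M['m00']])
def lever(P,cams,near):
    obs={n:redcent(cams[n],near[n])[0] for n in cams}
    return least_squares(lambda q:np.concatenate([cent(proj(cams[n],W(P,knobpts(*q))))-obs[n] for n in cams]),[0,-.3])
E
python3 - <<'E'
from h import *
d=pickle.load(open('cams.pkl','rb'));T,S=d['top'],d['scene']
C=np.array([[.05,.048,.074],[.05,-.048,.074],[-.05,-.048,.074],[-.05,.048,.074]])
ct=np.array([(273,97),(531,162),(474,430),(217,372)])/6+[299.6,154.6]
cs=np.array([(265,155),(477,228),(330,335),(115,240)])/5+[279.6,179.6]
for w in(0,.5,1):
    q=least_squares(lambda P:np.concatenate([(proj(T,W(P,C))-ct).ravel(),w*(proj(S,W(P,C))-cs).ravel()]),[.5,-.2,-.2]);print(w,q.x,q.fun.round(1))
    if w==.5:P=q.x
L=lever(P,d,{'top':(347,201),'scene':(319,201)});print('lever',L.x,L.fun)
print('knob',W(P,kn(*L.x)))
cc=lambda x,y:np.array([x,y])/6+[299.6,154.6]
print('vial',unproj(T,cc(97,215),.058),'bottle',unproj(T,cc(673,308),.09),'tape',unproj(T,(155,221),.019))
print(W(P,[[.024,-.02,.074]]))
np.save('P.npy',P)
E
```

```text
0 [ 0.47409099 -0.34494908 -0.24959056] [ 0.6  0.8 -0.5 -0.1 -0.3 -0.3  0.2 -0.4 -0.   0.  -0.   0.   0.  -0.
 -0.   0. ]
0.5 [ 0.47426277 -0.3450409  -0.25464194] [ 0.7  0.7 -0.4 -0.  -0.4 -0.3  0.2 -0.6 -0.4  0.3 -0.2  0.2  0.3 -0.3
 -0.2  0.8]
1 [ 0.47462128 -0.34512173 -0.26282159] [ 1.   0.4 -0.2  0.  -0.6 -0.4  0.1 -1.  -0.5  0.5 -0.2  0.4  0.4 -0.7
 -0.3  1.5]
lever [-0.10570817 -0.27301363] [ 3.64619536 -1.68976827  4.77059341 -1.59952913]
knob [[ 0.47028751 -0.31214382  0.12512257]]
vial [ 0.4956275  -0.24558528] bottle [ 0.45495965 -0.45142243] tape [0.43580182 0.11927201]
[[ 0.49245088 -0.37044155  0.074     ]]
```

Run:
```python
from h import *
d=pickle.load(open('cams.pkl','rb'));P=np.load('P.npy')
for n,q in(('top',(347,201)),('scene',(319,201))):
    print(n,redcent(d[n],q)); 
    for f in(-.15,-.1,-.05,0): uv=proj(d[n],W(P,knobpts(f,-.34)));print(f,cent(uv),uv.min(0),uv.max(0),end=' ')
    print()
```

```text
top (array([346.72297297, 200.9527027 ]), array([339, 194,  18,  15, 148], dtype=int32))
-0.15 [347.1305596  201.18346701] [337.97652353 193.37540455] [356.37341586 209.21452999] -0.1 [347.71263052 198.2190898 ] [338.63602852 190.03201181] [356.87542519 206.18966215] -0.05 [348.33683031 195.264625  ] [339.32673941 186.68587177] [357.39315774 203.75012223] 0 [348.98881459 192.34516106] [340.04646319 183.38777365] [357.92462832 201.2958719 ] 
scene (array([318.27102804, 201.31074766]), array([308, 188,  21,  29, 428], dtype=int32))
-0.15 [317.09690524 200.95275824] [304.98252855 186.38675796] [327.50956983 217.01231594] -0.1 [318.8222108  199.69320583] [306.96885032 185.19889224] [329.03588978 215.8208346 ] -0.05 [320.57433258 198.58503975] [308.99950041 184.19110282] [330.58511561 214.73325857] 0 [322.34765446 197.63216989] [311.06893626 183.36277692] [332.15677356 213.75173009]
```

```bash
cat >> h.py <<'E'
def lever(P,cams,near):
    obs={n:redcent(cams[n],near[n])[0] for n in cams}
    return least_squares(lambda q:np.concatenate([cent(proj(cams[n],W(P,knobpts(*q))))-obs[n] for n in cams]),[0,-.3],diff_step=.01,x_scale=.1)
def dense(f,a):
    k=knobpts(f,a).reshape(3,40,3);t=np.linspace(0,1,30)[:,None,None]
    return np.vstack([(k[0]*(1-t)+k[1]*t).reshape(-1,3),(k[1]*(1-t)+k[2]*t).reshape(-1,3)])
def back(f,a,z): # box-frame TCP for pushing forward, tool y along box y
    p=dense(f,a);p=p[p[:,2]>=z];i=p[:,0].argmin();return np.array([p[i,0]-.011,p[i,1],z])
def left(f,a,z):
    p=dense(f,a);p=p[p[:,2]>=z];i=p[:,1].argmax();return np.array([p[i,0],p[i,1]+.0145,z])
E
python3 - <<'E'
from h import *
d=pickle.load(open('cams.pkl','rb'));P=np.load('P.npy')
L=lever(P,d,{'top':(347,201),'scene':(319,201)});print('lever',L.x,L.fun)
S=d['scene'];print('instr base corner',unproj(S,(284,215),0),unproj(d['top'],(313,157),.12),unproj(d['top'],(313,157),.2))
for z in(.112,.12):
  for f in(-.36,L.x[0],0,.04): b=back(f,-.34,z);print(z,'back f',round(f,2),b.round(4),W(P,b).round(4))
  for f in(0,.2,.385): b=back(f,.34,z);print(z,'backR f',f,b.round(4),W(P,b).round(4))
  for a in(-.34,0,.34): b=left(.02,a,z);print(z,'left a',a,b.round(4),W(P,b).round(4))
E
```

```text
lever [-0.14376103 -0.33681609] [-0.80718904 -0.53888749  0.65852535 -0.10196271]
instr base corner [ 0.61221337 -0.17198752] [ 0.56101136 -0.23430664] [ 0.54918466 -0.22461809]
0.112 back f -0.36 [-0.0753  0.0413  0.112 ] [[ 0.4118 -0.2862  0.112 ]]
0.112 back f -0.14 [-0.0469  0.0462  0.112 ] [[ 0.4405 -0.2885  0.112 ]]
0.112 back f 0 [-0.027   0.0347  0.112 ] [[ 0.4569 -0.3047  0.112 ]]
0.112 back f 0.04 [-0.0228  0.0347  0.112 ] [[ 0.4609 -0.3058  0.112 ]]
0.112 backR f 0 [-0.027  -0.0347  0.112 ] [[ 0.4394 -0.3718  0.112 ]]
0.112 backR f 0.2 [-0.006 -0.034  0.112] [[ 0.4599 -0.3764  0.112 ]]
0.112 backR f 0.385 [ 0.0134 -0.0321  0.112 ] [[ 0.4791 -0.3795  0.112 ]]
0.112 left a -0.34 [0.0033 0.0763 0.112 ] [[ 0.4967 -0.2721  0.112 ]]
0.112 left a 0 [0.0027 0.0305 0.112 ] [[ 0.4846 -0.3162  0.112 ]]
0.112 left a 0.34 [ 0.0028 -0.0051  0.112 ] [[ 0.4757 -0.3507  0.112 ]]
0.12 back f -0.36 [-0.0753  0.0413  0.12  ] [[ 0.4118 -0.2862  0.12  ]]
0.12 back f -0.14 [-0.0469  0.0462  0.12  ] [[ 0.4405 -0.2885  0.12  ]]
0.12 back f 0 [-0.027   0.0372  0.12  ] [[ 0.4575 -0.3023  0.12  ]]
0.12 back f 0.04 [-0.0225  0.0371  0.12  ] [[ 0.4618 -0.3034  0.12  ]]
0.12 backR f 0 [-0.027  -0.0372  0.12  ] [[ 0.4388 -0.3742  0.12  ]]
0.12 backR f 0.2 [-0.0047 -0.036   0.12  ] [[ 0.4606 -0.3787  0.12  ]]
0.12 backR f 0.385 [ 0.017  -0.0377  0.12  ] [[ 0.4812 -0.3858  0.12  ]]
0.12 left a -0.34 [0.0033 0.0763 0.12  ] [[ 0.4967 -0.2721  0.12  ]]
0.12 left a 0 [0.0027 0.0305 0.12  ] [[ 0.4846 -0.3162  0.12  ]]
0.12 left a 0.34 [ 0.0029 -0.0059  0.12  ] [[ 0.4756 -0.3515  0.12  ]]
```

```bash
python3 -m inch '{"slide":[[1.4,-3.4,0],[1.4,-3.4,0],[1.4,-3.4,0],[1.4,-3.4,0],[1.4,-3.4,0],[1.5,-3.4,0],[1.5,-3.4,0],[1.5,-3.4,0],[1.5,-3.4,0],[1.5,-3.4,0]],"turn":[1,1,1,1,1,1,1,1,1,1.5]}' -1 30
python3 -m inch '{"slide":[[0,-3.4,0],[0,-3.4,0],[0,-3.4,0],[0,-3.4,0],[0,-3.4,0],[0,-3.4,0],[0,-3.4,0],[0,-3.4,0],[0,-3.4,0],[0,-3.4,0]],"turn":[0,0,0,0,0,0,0,0,0,0]}'
python3 -m inch '{"slide":[[0,-3.4,0],[0,-3.4,0],[0,-3.4,0],[0,-3.4,0],[0,-3.4,0],[0,0,0],[0,0,0],[0,0,0]],"turn":[0,0,0,0,0,0,0,0]}'
```

```text
t: 0.93
eef_pos: [0.4105, 0.224, 0.231]
tool_rot: [-3.141, -0.0, 2.887]
ft_force: [0.1, 0.8, 0.2]
finger_gap: -0.0002
finger_force: 0.0
t: 1.77
eef_pos: [0.4098, -0.1157, 0.231]
tool_rot: [3.141, -0.0, 2.886]
ft_force: [-0.0, -0.1, 0.7]
finger_gap: 0.0002
finger_force: 0.0
t: 2.43
eef_pos: [0.41, -0.2836, 0.2307]
tool_rot: [3.14, -0.002, 2.886]
ft_force: [-0.4, 0.2, -0.4]
finger_gap: -0.0003
finger_force: 0.0
```

```bash
python3 -m inch '{"slide":[[0,0,-3],[0,0,-3],[0,0,-3],[0,0,-2.6],[0,0,0],[0.97,-0.25,0],[0.97,-0.25,0],[0.48,-0.13,0],[0.48,-0.13,0],[0,0,0]],"turn":[0,0,0,0,0,0,0,0,0,0]}'
python3 -m inch '{"slide":[[0.29,-0.07,0],[0.29,-0.07,0],[0.29,-0.07,0],[0.29,-0.07,0],[0.29,-0.07,0],[0.29,-0.07,0],[0.29,-0.07,0],[0.19,-0.05,0],[0,0,0],[0,0,0]],"turn":[0,0,0,0,0,0,0,0,0,0]}'
```

```text
t: 3.27
eef_pos: [0.4419, -0.2931, 0.1171]
tool_rot: [-3.14, 0.003, 2.887]
ft_force: [-0.1, 0.1, 0.8]
finger_gap: 0.0001
finger_force: 0.0
t: 4.1
eef_pos: [0.462, -0.2974, 0.1153]
tool_rot: [-3.142, 0.0, 2.886]
ft_force: [-0.3, 0.5, 1.1]
finger_gap: 0.0002
finger_force: 0.0
```

```bash
python3 -m inch '{"slide":[[-1.94,0.5,0],[-1.94,0.5,0],[-1.94,0.5,0],[0,0,4],[0,0,4],[0,0,3.6],[-3,0,0],[-3,0,0],[0,0,0],[0,0,0]],"turn":[0,0,0,0,0,0,0,0,0,0]}'
cat > look.py <<'E'
from h import *
from cell import get_state,viewer
import sys
P=np.load('P.npy');d={n:viewer.camera(n) for n in('top','scene')}
a=float(sys.argv[1]);near={n:proj(d[n],W(P,kn(.0,a)))[0] for n in d}
for n in d: print(n,redcent(d[n],near[n]))
L=lever(P,d,near);print(get_state()['t'],get_state()['eef_pos'].round(4),'lever',L.x.round(3),L.fun.round(1))
for n,x0,y0 in(('top',300,150),('scene',270,160)):
    cv2.imwrite(f'pics/{n}{sys.argv[2]}.png',cv2.resize(d[n]['img'][y0:y0+110,x0:x0+140,::-1],None,fx=5,fy=5))
E
python3 look.py -.34 A
```

```text
t: 4.93
eef_pos: [0.3428, -0.2823, 0.2316]
tool_rot: [-3.141, 0.001, 2.884]
ft_force: [0.2, -0.1, -0.4]
finger_gap: -0.0001
finger_force: 0.0
top (array([349.33950617, 190.75308642]), array([342, 184,  16,  15, 162], dtype=int32))
scene (array([324.35981308, 197.19158879]), array([315, 183,  19,  30, 428], dtype=int32))
5.0333 [ 0.3439 -0.2825  0.2314] lever [ 0.032 -0.333] [ 0.5 -0.2 -0.5 -0.1]
```

```bash
python3 -m inch '{"slide":[[3,0.5,0],[3,0.5,0],[3,0.5,0],[3,0.5,0],[3.2,0.3,0],[0,0,0],[0,0,-3],[0,0,-3],[0,0,-2.8],[0,0,-2.8]],"turn":[0,0,0,0,0,0,0,0,0,0]}'
python3 -m inch '{"slide":[[0,0,0],[-0.13,-0.48,0],[-0.13,-0.48,0],[-0.13,-0.48,0],[-0.13,-0.48,0],[-0.13,-0.48,0],[-0.13,-0.48,0],[-0.13,-0.48,0],[-0.13,-0.48,0],[0,0,0]],"turn":[0,0,0,0,0,0,0,0,0,0]}'
```

```text
t: 5.87
eef_pos: [0.496, -0.2589, 0.1136]
tool_rot: [3.142, -0.0, 2.887]
ft_force: [0.4, -0.3, -0.8]
finger_gap: 0.0001
finger_force: 0.0
t: 6.7
eef_pos: [0.4849, -0.2989, 0.1155]
tool_rot: [-3.141, 0.0, 2.885]
ft_force: [0.2, 0.4, 0.4]
finger_gap: 0.0001
finger_force: 0.0
```

```bash
python3 look.py -.15 B
```

```text
top (array([433.15254237,  15.59322034]), array([428,  11,  11,  10,  59], dtype=int32))
scene (array([334.92198582, 197.91725768]), array([327, 185,  17,  29, 423], dtype=int32))
6.8 [ 0.4847 -0.2981  0.1151] lever [ 1.158 -0.109] [-64.6 136.5  30.2  14.5]
```

View pics/sceneB.png

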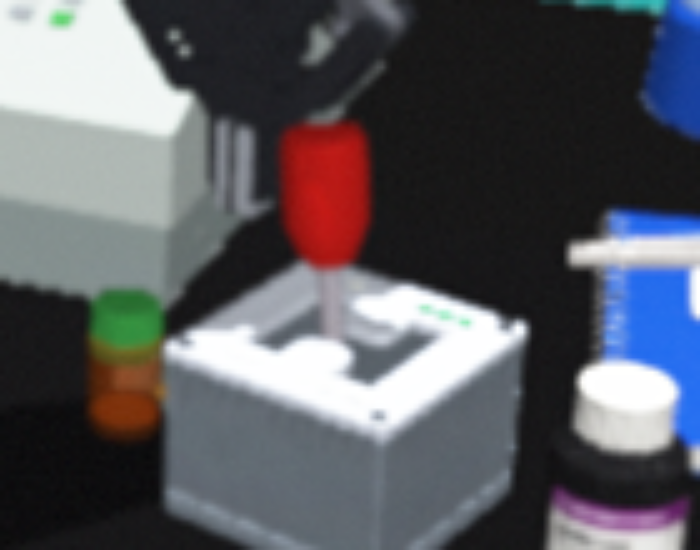

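The lever is now in the cross channel, at a lean of about −0.1 with the knob at (325,195), and the fingertips are on its left side. I'll keep pushing across.

```bash
python3 -m inch '{"slide":[[-0.13,-0.5,0],[-0.13,-0.5,0],[-0.13,-0.5,0],[-0.13,-0.5,0],[-0.13,-0.5,0],[-0.13,-0.5,0],[-0.13,-0.5,0],[-0.13,-0.5,0],[-0.13,-0.5,0],[0,0,0]],"turn":[0,0,0,0,0,0,0,0,0,0]}'
python3 -m inch '{"slide":[[-0.13,-0.5,0],[0,0,0],[0,0,0],[0.5,1.94,0],[0.5,1.94,0],[0,0,4],[0,0,4],[0,0,3.6],[-4,0,0],[-4,0,0]],"turn":[0,0,0,0,0,0,0,0,0,0]}'
python3 -m inch '{"slide":[[-4,0,0],[-4,0,0],[0,0,0]],"turn":[0,0,0]}'
python3 look.py .34 C
```

```text
t: 7.63
eef_pos: [0.4731, -0.3437, 0.1151]
tool_rot: [-3.141, -0.0, 2.885]
ft_force: [-0.8, 0.5, -0.0]
finger_gap: -0.0002
finger_force: 0.0
t: 8.47
eef_pos: [0.4047, -0.3111, 0.2354]
tool_rot: [-3.136, 0.008, 2.889]
ft_force: [-0.1, -1.0, -0.5]
finger_gap: -0.0001
finger_force: 0.0
t: 8.72
eef_pos: [0.3163, -0.3068, 0.2308]
tool_rot: [3.141, -0.005, 2.882]
ft_force: [0.4, 0.4, 0.6]
finger_gap: 0.0
finger_force: 0.0
top (array([385.53413655, 199.70682731]), array([375, 193,  21,  15, 249], dtype=int32))
scene (array([358.1006424 , 206.03426124]), array([348, 192,  23,  30, 467], dtype=int32))
8.8167 [ 0.3211 -0.3088  0.2316] lever [0.027 0.307] [ 0.  -0.2 -0.2  0.4]
```

```bash
python3 -m inch '{"slide":[[0,-2.8,0],[0,-2.8,0],[2.8,0,0],[2.8,0,0],[2.8,0,0],[0,0,0],[0,0,0],[0,0,0]],"turn":[0,0,0,0,0,0,0,0]}'
```

```text
t: 9.48
eef_pos: [0.4068, -0.3646, 0.231]
tool_rot: [3.141, -0.001, 2.888]
ft_force: [-0.3, 0.0, -0.4]
finger_gap: 0.0003
finger_force: 0.0
```

```bash
python3 -m inch '{"slide":[[0,0,-3],[0,0,-3],[0,0,-3],[0,0,-2.5],[0,0,0],[0.97,-0.25,0],[0.97,-0.25,0],[0.97,-0.25,0],[0.39,-0.1,0],[0.39,-0.1,0]],"turn":[0,0,0,0,0,0,0,0,0,0]}'
python3 -m inch '{"slide":[[0.39,-0.1,0],[0.39,-0.1,0],[0.39,-0.1,0],[0.39,-0.1,0],[0.39,-0.1,0],[0.39,-0.1,0],[0.39,-0.1,0],[0.19,-0.05,0],[0,0,0],[0,0,0]],"turn":[0,0,0,0,0,0,0,0,0,0]}'
```

```text
t: 10.32
eef_pos: [0.4448, -0.3757, 0.1182]
tool_rot: [-3.139, 0.002, 2.887]
ft_force: [-1.3, -0.2, 0.3]
finger_gap: 0.0001
finger_force: 0.6
t: 11.15
eef_pos: [0.4725, -0.3818, 0.1162]
tool_rot: [3.141, 0.0, 2.886]
ft_force: [0.1, -0.3, -0.9]
finger_gap: -0.0003
finger_force: 0.0
```

```bash
python3 look.py .34 D
```

```text
top (array([433.33333333,  15.35555556]), array([429,  11,   9,   9,  45], dtype=int32))
scene (array([368.6122449 , 206.87244898]), array([355, 195,  24,  24, 196], dtype=int32))
11.25 [ 0.4724 -0.3819  0.1164] lever [1.202 0.261] [-58.5 138.1   3.8  10.2]
```

View pics/sceneD.png

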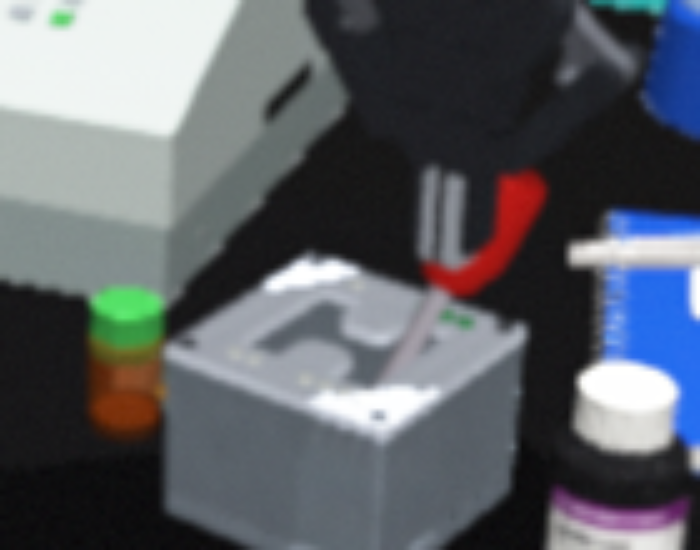

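The knob (480,230) is leaning forward in the right track, with the fingertips behind it. I'll creep until it hits the stop.

```bash
python3 -m inch '{"slide":[[0.15,-0.04,0],[0.15,-0.04,0],[0.15,-0.04,0],[0.15,-0.04,0],[0,0,0],[0,0,0]],"turn":[0,0,0,0,0,0]}'
python3 -m inch '{"slide":[[0.1,-0.02,0],[0.1,-0.03,0],[0,0,0],[0,0,0]],"turn":[0,0,0,0]}'
python3 -m inch '{"slide":[[0.1,-0.02,0],[0.1,-0.03,0],[0,0,0],[0,0,0]],"turn":[0,0,0,0]}'
```

```text
t: 11.75
eef_pos: [0.4784, -0.3834, 0.1163]
tool_rot: [3.142, 0.0, 2.886]
ft_force: [-0.0, 0.6, 0.6]
finger_gap: -0.0005
finger_force: 0.2
t: 12.08
eef_pos: [0.4803, -0.384, 0.1164]
tool_rot: [-3.141, 0.0, 2.886]
ft_force: [-0.5, -0.5, 1.6]
finger_gap: 0.0002
finger_force: 0.5
t: 12.42
eef_pos: [0.4816, -0.3842, 0.1161]
tool_rot: [-3.142, -0.002, 2.886]
ft_force: [-3.2, 0.3, 0.9]
finger_gap: -0.0002
finger_force: 1.9
```

```bash
python3 -m inch '{"slide":[[0.1,-0.03,0],[0.05,-0.01,0],[0,0,0],[0,0,0]],"turn":[0,0,0,0]}'
python3 -m inch '{"slide":[[0.1,-0.02,0],[0,0,0],[0,0,0]],"turn":[0,0,0]}'
```

```text
t: 12.75
eef_pos: [0.4822, -0.3843, 0.1159]
tool_rot: [-3.142, -0.003, 2.886]
ft_force: [-4.8, 0.1, 2.4]
finger_gap: -0.0001
finger_force: 3.1
t: 13.0
eef_pos: [0.4826, -0.3844, 0.1159]
tool_rot: [-3.141, -0.005, 2.886]
ft_force: [-7.1, 1.0, 2.1]
finger_gap: -0.0002
finger_force: 3.9
```

The force is rising while the tool has nearly stopped (command ahead of position), so the lever is at the stop. I'll retreat and check.

```bash
python3 -m inch '{"slide":[[-1.94,0.5,0],[-1.94,0.5,0],[-1.94,0.5,0],[0,0,4],[0,0,4],[0,0,3.6],[-3,0,0],[-3,0,0],[0,0,0],[0,0,0]],"turn":[0,0,0,0,0,0,0,0,0,0]}'
python3 look.py .34 E
```

```text
t: 13.83
eef_pos: [0.3667, -0.3705, 0.2331]
tool_rot: [-3.141, 0.003, 2.885]
ft_force: [0.7, 0.2, -0.4]
finger_gap: 0.0002
finger_force: 0.0
top (array([386.82918149, 180.20640569]), array([376, 171,  22,  19, 281], dtype=int32))
scene (array([367.48728814, 203.35381356]), array([356, 189,  25,  30, 472], dtype=int32))
13.9333 [ 0.3676 -0.3705  0.2326] lever [0.382 0.306] [ 0.1 -0.1 -0.2  0.2]
```

View pics/topE.png

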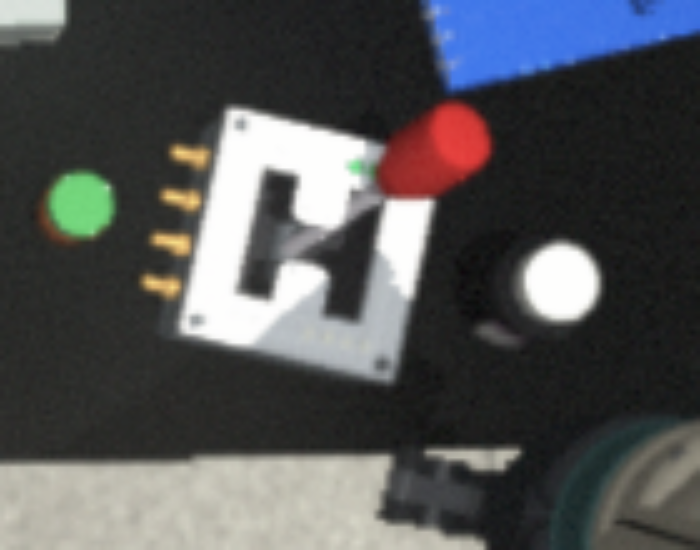

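View pics/sceneE.png

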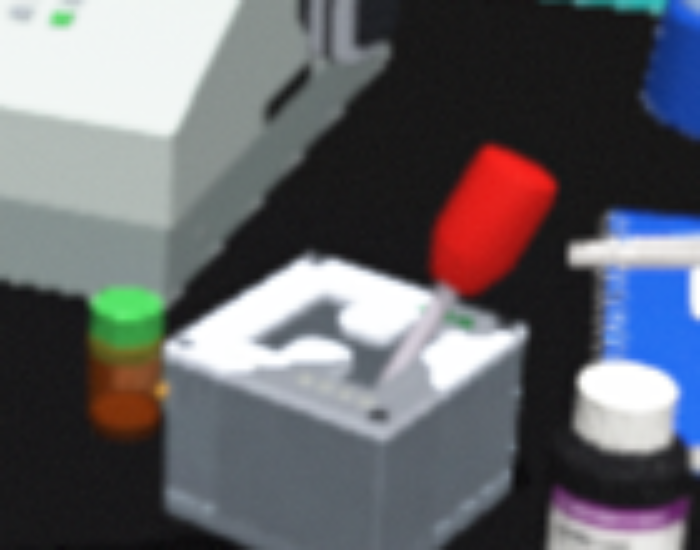

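The knob (435,150 in the top view) is fully forward in the three-dot slot, with forward lean 0.382 against a stop of about 0.385. The vial and bottle are undisturbed and the arm is clear.

```bash
python3 -c "
from cell import r;print(r.hand_in())"
```

```text
the job is handed in; nothing more can be done
None
```

The selector lever is fully home in the three-green-dot slot (line three), moved only by fingertip pushes; the vial and bottle stood unmoved in the last pictures, the tape was never approached, and the job was handed in with the arm clear at about 14 s.

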